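Put the sample cups away in the drawer under the stage

TASK

Pull the drawer under the black stage all the way out to its stop and put the two loose white cups away in it, nested upright in the cup that already stands in the drawer, so that all three make one stack; leave the drawer open. Do not let the drawer shove the cup that stands in its way, do not drop or tip anything, and leave the other things on the table alone.

Things in the scene. Friction and masses are not known exactly. Their poses are not given: they have to be found in the camera images.
- cup_a: white tapered cup, open top: height 62 mm, outer radius 22.5 mm at the foot, 34 mm at the rim, wall 2.5 mm, inner floor 24 mm above the foot (a nested cup stands 24 mm higher). Origin: centre of its foot, z up. One of two alike loose cups on the table: one stands in front of the drawer, in its way, the other to one side of it
- cup_b: white tapered cup, open top: height 62 mm, outer radius 22.5 mm at the foot, 34 mm at the rim, wall 2.5 mm, inner floor 24 mm above the foot (a nested cup stands 24 mm higher). Origin: centre of its foot, z up. The other loose cup
- cup_c: white tapered cup, open top: height 62 mm, outer radius 22.5 mm at the foot, 34 mm at the rim, wall 2.5 mm, inner floor 24 mm above the foot (a nested cup stands 24 mm higher). Origin: centre of its foot, z up. It stands inside the drawer, just behind its front, left or right, and stays there. The drawer's inner floor is 14 mm above the table
- drawer (a joint): how far the drawer is pulled out: 0 shut, 0.155 m at its stop; slides stiffly (a few N) and stays where it is left
- handle (a point): middle of the drawer's handle, a level round steel bar 100 mm long, 11 mm thick, its centre line 45 mm before the drawer's front face and 116 mm above the table; axes as front
- front (a point): grey front panel of the drawer, 236 mm wide, 15 mm thick, from 6 to 136 mm above the table; moves with the drawer. Origin: middle of its outer face's lower edge; x points into the cabinet (pull along -x), y left seen from the robot, z up. Behind it an open box 200 mm wide, 215 mm deep inside, walls up to 64 mm above the table
- station: fixed drawer cabinet, 240 wide, 140 high, 270 mm deep, under a black platform on posts. Origin: on the table below the middle of the shut drawer's front; axes as front. Platform: underside 225 mm above the table, 310 mm wide, near edge 30 mm before the shut drawer's front, so a gripper must lean back to the robot to reach the handle. Manipulators 240 mm high stand 285 mm to either side
- dishes: closed stack of clear dishes, radius 34 mm, height 30 mm, in the drawer beside cup_c; it stays lying flat. Origin: centre of its underside
- beaker: glass beaker, a straight clear cylinder of radius 40 mm, height 110 mm, open at the top; stands on the table to one side of the drawer; must not be disturbed. Origin: centre of its foot
- bottle: closed white bottle, radius 28 mm, height 150 mm, standing on the table; must not be disturbed. Origin: centre of its foot
- screwdriver: screwdriver lying on the table, 180 mm long, about 30 mm thick at the handle; must not be disturbed. Origin: underside, about mid-length, x along the blade
There are look-alikes about, which are no part of the job. What is shaped like the cup_b but green or pink is not meant.

How it is judged:
By the outcome, as a careful person would: the job done as asked, in the order asked, and still so for the second after the job is handed in, with the robot touching nothing.
It also fails if it takes over 64 s, if anything falls off the work surface, if the arm or the gripper's body presses on something with over 40 N, if the wrist force passes 120 N, or if a joint passes its speed limit or range.

ROBOT

A 6-joint arm with a two-finger parallel gripper is mounted at the origin on the work surface. World frame = base frame: x ahead of the robot, y to its left, z up, the work surface at z = 0. Lengths are in m, angles in rad, forces in N, time in s.
With the tool pointing down it reaches from about 0.375 to 0.9 m from the base axis. Payload 3.1 kg.
Tool frame: the origin (TCP) lies on the front face of the gripper's body, between the roots of the fingers; the fingertips stand 73 mm ahead of it and the grasp point (between the pads) lies 54 mm ahead of it (ctrl.hold_point_z is the z of the grasp point in the tool frame, in m); z points along the fingers, y is the line along which they close (so a half turn about z gives the same grasp; the last joint's range is limited). The gripper opens to 85 mm and grips with 20 to 120 N. Pads are 22 mm wide; open, the fingers measure 114 mm over their backs; the gripper's body (76 mm by 85 mm) begins 54 mm behind the grasp point. The pads swing forward as they close: fully open they stand 13 mm farther back than shut.
Start: joints at [-1.518, 0.527, 1.433, -0, 1.181, -0.178], TCP at [0.144, -0.608, 0.304] pointing down, gripper open.
Joint ranges: [-3.08, 3.08], [-0.75, 2.2], [0.22, 2.44], [-1.43, 4.57], [0, 2.65], [-2.85, 2.85]. Speed limits (rad/s): [2.79, 2.79, 3.14, 3.14, 3.14, 3.14].

INTERFACE

Orientations are given as [roll, pitch, yaw] about the fixed x, y, z axes, in that order (R = Rz(yaw) Ry(pitch) Rx(roll)).
In Python, from plant import ctrl, snapshot, get_calibration gives the robot as it stands. The module is installed in compiled form; this text tells all that it offers.
- The arm moves only by the tool play_rows, never from a script. Its argument "commands" is one flat list of numbers, 7 for each row, row after row: the shift along the tool's x, y, z scaled (see below), then the turn, a rotation vector about the tool's x, y, z scaled (see below), then the opening, from 0 (shut) to 1 (fully open). In form: [tx, ty, tz, wx, wy, wz, claw, tx, ty, tz, wx, wy, wz, claw, ...]. A call has 1 to 10 rows; each row shifts and turns the commanded pose from where the row before left it, along the tool's axes as they then stand; what a row does not reach is not made up. The controller multiplies each number of a shift by 25 mm and each number of a turn by 6 degrees. A row lasts 1/10 s, in which the tool goes at most 50 mm and 8.59 degrees, less where a joint would pass 70% of its speed; a pose out of reach is approached as far as the arm can. A call with a number of a shift or a turn outside -1 to 1 is refused whole. A call with a gripper value outside its range is refused whole. The fingers move at their own pace and stop on an object; the grip force is fixed at half the most. Time passes only in rows, so rows that do not move let the fingers close. It gives the time, the measured TCP pose, the force, the opening and the grip force at its end, in the units of the state.
- ctrl.read_state(): the state, without advancing time (a new reading comes with each control period).
- snapshot(name): name is "side" or "top" or "wrist"; returns (picture, depth): 480x640x3 uint8, red, green, blue; 480x640 float32, m along the optical axis (not along the pixel's ray), 0 where there is no reading.
- get_calibration(name): a dict with "camera_matrix" (3x3 intrinsics, pixels), "world_from_camera" (4x4, takes a point from camera to world coordinates); the wrist camera has in their place "T_tool_cam" (4x4, takes a point from camera to tool coordinates, whose origin is the TCP and whose axes are the flange's). Camera axes: x right, y up, looking along -z (the intrinsics and any distortion apply to the point x, -y, -z); pixel columns grow to the right and rows downward; lengths in m; the calibration is good to about 2 mm. A picture is of the moment at which its call begins: read the wrist's pose just before it. get_calibration takes no time and is no camera call.
- ctrl.job_done(): hands the job in; it is judged then, once.
The state is a dict: "t": time; "q": joint angles; "joint_velocities": joint speeds; "effort": joint torques, N m; "ee_pos": TCP position; "ee_rot": TCP orientation; "force": force on the tool from outside, world axes, zero at the start; "torque": the same for the moment, N m; "gripper_width": finger opening in m; "finger_force": force on a finger pad.
Only numpy, scipy, OpenCV 4.12 (cv2) and the standard library are available. Lean on these libraries where they do the work, as an engineer would, in place of code of your own. Each camera call takes 0.05 s, during which the arm holds its last target. There are 200 camera calls.

## Working session

There is one attempt and no reset: what is moved stays moved. The work goes in short steps, Python scripts to look and compute and a tool call to move; the robot and the scene stay as the last step left them, time stands still between calls to the robot, and variables do not carry over. Pictures are saved under pics/ and viewed, at most 13 in all, crops included, and the job is handed in when it is done.

Besides the shell and the picture viewer there is one more tool, called as a command line: name --argument value ..., lists and objects as JSON in quotes. play_rows: Moves the arm, as the interface text tells. Its arguments: {"type":"object","properties":{"commands":{"type":"array"}},"required":["commands"]}

```bash
mkdir -p pics; cat > h.py <<'E'
import numpy as np, cv2
from plant import ctrl, snapshot, get_calibration
from scipy.spatial.transform import Rotation as R
def cam(name):
    c=get_calibration(name); K=np.array(c["camera_matrix"])
    if name=="wrist":
        s=ctrl.read_state(); T=np.eye(4); T[:3,:3]=R.from_euler('xyz',s["ee_rot"]).as_matrix() if len(s["ee_rot"])==3 else R.from_quat(s["ee_rot"]).as_matrix(); T[:3,3]=s["ee_pos"]
        return K,T@np.array(c["T_tool_cam"])
    return K,np.array(c["world_from_camera"])
def cloud(K,T,d):
    v,u=np.indices(d.shape); x=(u-K[0,2])/K[0,0]*d; y=-(v-K[1,2])/K[1,1]*d
    return np.stack([x,y,-d],-1)@T[:3,:3].T+T[:3,3]
def ray(K,T,u,v,z):
    r=T[:3,:3]@np.array([(u-K[0,2])/K[0,0],-(v-K[1,2])/K[1,1],-1]); return T[:3,3]+r*(z-T[2,3])/r[2]
E
python3 - <<'E'
from h import *
print(ctrl.read_state(), ctrl.hold_point_z)
for n in("top","side"):
    K,T=cam(n); im,d=snapshot(n); np.savez(n+".npz",im=im,d=d,K=K,T=T); print(n,get_calibration(n),(d>0).mean())
    cv2.imwrite(f"pics/{n}0.png",im[:,:,::-1])
E
```

```text
{'t': 0.0, 'q': array([-1.51748090e+00,  5.28470918e-01,  1.43391148e+00,  2.12173085e-05,
        1.18138700e+00, -1.78504829e-01]), 'joint_velocities': array([0.00110119, 0.00070268, 0.00120597, 0.0002755 , 0.00289861,
       0.00111652]), 'effort': array([-7.77240007e-05, -4.42343187e+01, -1.78026652e+01, -2.16589251e-04,
        8.48556199e-03,  1.31968318e-05]), 'ee_pos': array([ 0.14359311, -0.60770451,  0.30292761]), 'ee_rot': array([-3.13945398e+00, -4.05798284e-04,  2.31811743e-01]), 'force': array([0.51936092, 0.94660033, 0.27771483]), 'torque': array([-0.0094351 ,  0.00735325, -0.01075352]), 'finger_force': 0.0, 'gripper_width': 0.0854866435180959} 0.0539
top {'camera_matrix': array([[622.786524  ,   0.        , 317.2643369 ],
       [  0.        , 622.786524  , 254.05668573],
       [  0.        ,   0.        ,   1.        ]]), 'world_from_camera': array([[-0.02813487,  0.99788633, -0.0585773 ,  0.52981086],
       [-0.99959837, -0.02828535, -0.0017412 ,  0.05136018],
       [-0.0033944 ,  0.05850479,  0.99828136,  1.3840302 ],
       [ 0.        ,  0.        ,  0.        ,  1.        ]])} 0.995810546875
side {'camera_matrix': array([[576.5709055 ,   0.        , 324.97538834],
       [  0.        , 576.5709055 , 240.66668851],
       [  0.        ,   0.        ,   1.        ]]), 'world_from_camera': array([[-0.64029395,  0.67059786, -0.37459601,  0.19652543],
       [-0.76806597, -0.55265156,  0.32349795,  0.41295154],
       [ 0.00991596,  0.49484823,  0.86892284,  1.05975279],
       [ 0.        ,  0.        ,  0.        ,  1.        ]])} 0.9960904947916667
```

View pics/top0.png

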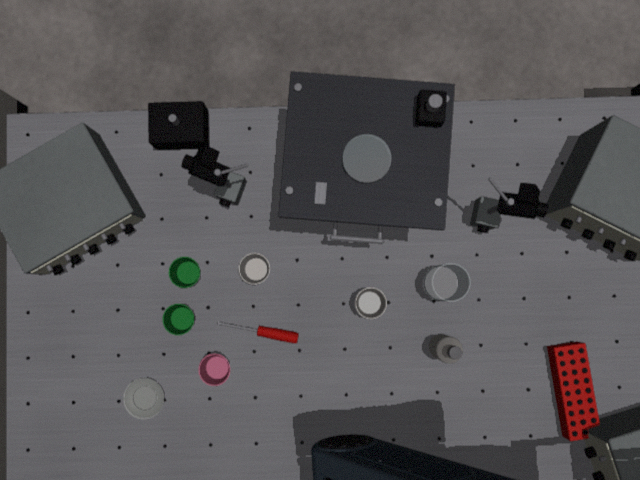

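View pics/side0.png

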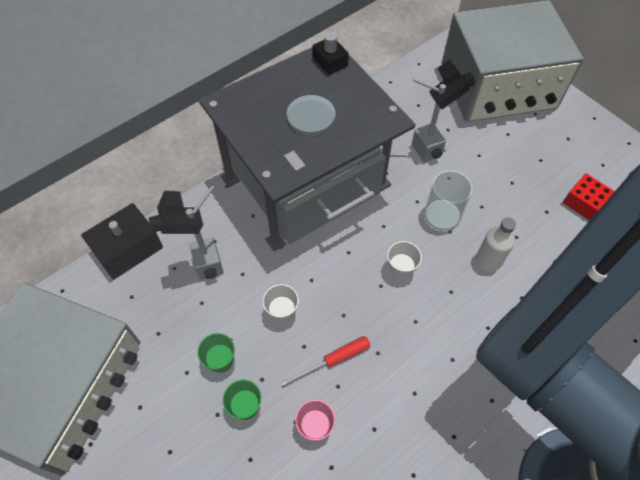

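The top view shows the candidates: white cups at (254,268), beside the drawer, and (370,303), in front of it. The lookalikes are green cups at (185,271) and (180,319), a pink one at (214,368) and a clear dish at (144,398). The handle is at about (357,237), the beaker at (445,282), the bottle at (449,349) and the screwdriver at (265,330). The two white open-topped cups fit the description, and the side view confirms them at (281,302) and (404,260).

```bash
python3 - <<'E'
from h import *
Z=np.load("top.npz"); K,T,im,d=Z["K"],Z["T"],Z["im"],Z["d"]; P=cloud(K,T,d)
S=np.load("side.npz"); Ks,Ts,ims,ds=S["K"],S["T"],S["im"],S["d"]; Q=cloud(Ks,Ts,ds)
def circ(p):
    A=np.c_[2*p[:,:2],np.ones(len(p))]; s=np.linalg.lstsq(A,(p[:,:2]**2).sum(1),rcond=None)[0]; return s[:2],np.sqrt(s[2]+s[:2]@s[:2])
for n,(u,v),h,r in [("side cup",(254,268),.062,.034),("front cup",(370,303),.062,.034),("green1",(185,271),.062,.034),("green2",(180,319),.062,.034),("beaker",(447,283),.11,.04),("bottle",(449,349),.15,.028),("clear",(144,398),.03,.04)]:
    c=ray(K,T,u,v,h)[:2]; out=[n,c.round(3)]
    for X in(P,Q):
        m=(np.hypot(X[...,0]-c[0],X[...,1]-c[1])<r+.02)&(abs(X[...,2]-h)<.008); p=X[m]
        if len(p)>8: q=circ(p); out+=[len(p),q[0].round(4),round(q[1],4),p[:,2].max().round(4)]
    print(*out)
# screwdriver
hsv=cv2.cvtColor(im,cv2.COLOR_RGB2HSV); m=(hsv[...,1]>150)&((hsv[...,0]<8)|(hsv[...,0]>172)); m[:,400:]=0; m[345:]=0
p=P[m]; print("sd handle",p.min(0).round(3),p.max(0).round(3), "blade tip",ray(K,T,217,322,.01).round(3))
# platform corners
for uv in [(280,217),(444,229),(455,84),(291,72)]: print("plat",P[uv[1]+ (3 if uv[1]<150 else -3),uv[0]+(3 if uv[0]<300 else -3)].round(4), ray(K,T,*uv,P[210,350,2])[:2].round(4))
# front panel & handle from side cam: points near
c=ray(K,T,357,238,.116); print("handle ray",c.round(4))
for nm,X in(("top",P),("side",Q)):
    m=(abs(X[...,2]-.116)<.012)&(np.hypot(X[...,0]-c[0],X[...,1]-c[1])<.08); p=X[m]
    print(nm,len(p)); 
    if nm=="side": np.save("hp.npy",p)
    if len(p)>5:
        mu=np.median(p,0); print(mu.round(4),p.min(0).round(4),p.max(0).round(4))
cv2.imwrite("pics/crop1.png",np.hstack([cv2.resize(im[220:340,230:410],None,fx=2.2,fy=2.2),cv2.resize(ims[140:260,250:430],None,fx=2.2,fy=2.2)])[:,:,::-1])
E
```

```text
side cup [0.582 0.189] 169 [0.5802 0.1886] 0.0317 0.0678 263 [0.5813 0.1897] 0.0318 0.068
front cup [ 0.501 -0.055] 169 [ 0.5001 -0.0562] 0.0318 0.0674 263 [ 0.5017 -0.0552] 0.0318 0.0681
green1 [0.579 0.336] 167 [0.5768 0.3371] 0.0318 0.068 270 [0.5776 0.3383] 0.0318 0.0675
green2 [0.478 0.348] 168 [0.4776 0.3516] 0.0318 0.0673 293 [0.4784 0.3528] 0.0318 0.0666
beaker [ 0.538 -0.21 ] 211 [ 0.539  -0.2173] 0.0382 0.1159 350 [ 0.5405 -0.2163] 0.0384 0.1175
bottle [ 0.408 -0.2  ] 144 [ 0.4002 -0.2116] 0.0094 0.1548 168 [ 0.4015 -0.2103] 0.0098 0.1556
clear [0.31  0.435]
sd handle [ 0.42   0.051 -0.749] [1.19  1.056 1.384] blade tip [0.467 0.278 0.01 ]
plat [0.6727 0.1145 0.2407] [0.6683 0.1207]
plat [ 0.6424 -0.1763  0.2392] [ 0.6373 -0.183 ]
plat [ 0.9029 -0.2074  0.2382] [ 0.9103 -0.2146]
plat [0.9347 0.0875 0.2375] [0.9423 0.0932]
handle ray [ 0.6348 -0.0285  0.116 ]
top 398
[ 0.6342 -0.0281  0.1195] [ 0.6228 -0.0816  0.1103] [0.6685 0.0267 0.1268]
side 799
[ 0.6634 -0.0277  0.1203] [ 0.6237 -0.0991  0.104 ] [0.6865 0.0325 0.128 ]
```

View pics/crop1.png

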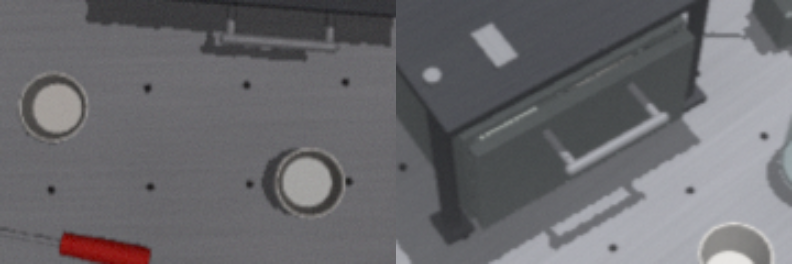

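Both targets are confirmed as white, open, 68 mm cups, one left of the drawer and one in its way. The plan is to nest the front cup in the side cup, open the drawer, and then carry the pair into cup_c.

```bash
cat >> h.py <<'E'
yaw=-0.101
dx=np.array([np.cos(yaw),np.sin(yaw),0]); dy=np.array([-np.sin(yaw),np.cos(yaw),0]); up=np.array([0,0,1.])
DOWN=np.c_[dx,-dy,-up]
def lean(l):
    z=np.sin(l)*dx-np.cos(l)*up; return np.c_[dy,np.cross(z,dy),z]
def go(p=None,Rt=None):
    "units of the move: shift (in present axes), turn rotvec"
    s=ctrl.read_state(); R0=R.from_euler('xyz',s["ee_rot"]).as_matrix()
    print("t",round(s["t"],2),"at",s["ee_pos"].round(4),"rpy",np.round(s["ee_rot"],3),"F",s["force"].round(1),"w",round(s["gripper_width"],4),"ff",round(s["finger_force"],1))
    if Rt is not None: print(" turn",(np.degrees(R.from_matrix(R0.T@Rt).as_rotvec())/6).round(3)); 
    if p is not None:
        print(" shift now",(R0.T@(np.array(p)-s["ee_pos"])/.025).round(3))
        if Rt is not None: print(" shift after turn",(Rt.T@(np.array(p)-s["ee_pos"])/.025).round(3))
E
python3 - <<'E'
from h import *
print(np.round(get_calibration("wrist")["T_tool_cam"],3))
go([0.501,-0.0557,.30],DOWN)
E
```

```text
[[ 0.     0.952  0.305  0.077]
 [ 1.    -0.     0.    -0.001]
 [ 0.     0.305 -0.952 -0.07 ]
 [ 0.     0.     0.     1.   ]]
t 0.1 at [ 0.1436 -0.6078  0.303 ] rpy [-3.14  -0.     0.232] F [-0.1 -0.2 -0.7] w 0.0853 ff 0.0
 turn [-0.019  0.     3.178]
 shift now [ 18.988 -18.208   0.163]
 shift after turn [ 11.998 -23.412   0.121]
```

play_rows --commands '[0.95,-0.91,0,0,0,0,1,0.95,-0.91,0,0,0,0,1,0.95,-0.91,0,0,0,0,1,0.95,-0.91,0,0,0,0,1,0.95,-0.91,0,0,0,0,1,0.95,-0.91,0,0,0,0,1,0.95,-0.91,0,0,0,0,1,0.95,-0.91,0,0,0,0,1,0.95,-0.91,0,0,0,0,1,0.95,-0.91,0,0,0,0,1]'

```text
t: 1.1
ee_pos: [0.3229, -0.3309, 0.3037]
ee_rot: [-3.141, 0.0, 0.231]
force: [0.6, -0.6, 0.6]
gripper_width: 0.0855
finger_force: 0.0
```

play_rows --commands '[0.95,-0.91,0,0,0,0,1,0.95,-0.91,0,0,0,0,1,0.95,-0.91,0,0,0,0,1,0.95,-0.91,0,0,0,0,1,0.95,-0.91,0,0,0,0,1,0.95,-0.91,0,0,0,0,1,0.95,-0.91,0,0,0,0,1,0.95,-0.91,0,0,0,0,1,0.95,-0.91,0,0,0,0,1,0.95,-0.91,0,0,0,0,1]'

```text
t: 2.1
ee_pos: [0.5018, -0.0549, 0.3036]
ee_rot: [-3.141, 0.001, 0.232]
force: [-0.1, 0.4, 0.6]
gripper_width: 0.0854
finger_force: 0.0
```

```bash
python3 -c "
from h import *
go([0.501,-0.0557,.20],lean(0)); print(ctrl.read_state()['q'].round(3))"
```

```text
t 2.1 at [ 0.5018 -0.0549  0.3036] rpy [-3.141e+00  1.000e-03  2.320e-01] F [-0.1  0.4  0.6] w 0.0854 ff 0.0
 turn [-7.0000e-03  3.0000e-03 -1.1821e+01]
 shift now [-0.034  0.025  4.145]
 shift after turn [-0.034 -0.027  4.145]
[-0.331  0.367  1.73  -0.     1.046  1.008]
```

play_rows --commands '[0,0,0,0,0,-1,1,0,0,0,0,0,-1,1,0,0,0,0,0,-1,1,0,0,0,0,0,-1,1,0,0,0,0,0,-1,1,0,0,0,0,0,-1,1]'

```text
t: 2.7
ee_pos: [0.5011, -0.0562, 0.3036]
ee_rot: [-3.141, 0.0, 0.865]
force: [0.1, -0.2, 0.6]
gripper_width: 0.0852
finger_force: 0.0
```

play_rows --commands '[0,0,0.5,0,0,-1,1,0,0,0.5,0,0,-1,1,0,0,0.5,0,0,-1,1,0,0,0.5,0,0,-1,1,0,0,0,0,0,-1,1,0,0,0,0,0,-0.82,1,0,0,0,0,0,0,1]'

```text
t: 3.4
ee_pos: [0.5011, -0.0562, 0.2535]
ee_rot: [-3.141, -0.0, 1.469]
force: [-0.2, -1.1, -0.9]
gripper_width: 0.0856
finger_force: 0.0
```

```bash
cat >> h.py <<'E'
def rim(im,d,K,T,guess,z,rr=.034):
    "centre of a white cup's rim from depth points near height z and from the rim's outer contour"
    P=cloud(K,T,d); D=np.hypot(P[...,0]-guess[0],P[...,1]-guess[1])
    m=(D<.055)&(abs(P[...,2]-z)<.010); p=P[m]
    if len(p)<20: print("few",len(p)); return
    A=np.c_[2*p[:,:2],np.ones(len(p))]; s=np.linalg.lstsq(A,(p[:,:2]**2).sum(1),rcond=None)[0]
    print("rim",len(p),"c",s[:2].round(4),"r",np.sqrt(s[2]+s[:2]@s[:2]).round(4),"zmax",np.percentile(p[:,2],95).round(4),"box",p[:,:2].min(0).round(4),p[:,:2].max(0).round(4))
E
python3 - <<'E'
from h import *
go([0.501,-0.0557,.112],lean(0))
K,T=cam("wrist"); im,d=snapshot("wrist"); cv2.imwrite("pics/w1.png",im[:,:,::-1]); print((d>0).mean())
rim(im,d,K,T,(0.501,-0.0557),.062)
E
```

```text
t 3.4 at [ 0.5011 -0.0562  0.2535] rpy [-3.141 -0.     1.469] F [-0.2 -1.1 -0.9] w 0.0856 ff 0.0
 turn [-0.01  -0.002 -0.004]
 shift now [ 2.000e-02 -2.000e-03  5.659e+00]
 shift after turn [ 0.021 -0.008  5.659]
0.9958235677083334
rim 1403 c [ 0.4999 -0.0545] r 0.0315 zmax 0.0627 box [ 0.4663 -0.0886] [ 0.5332 -0.0215]
```

View pics/w1.png

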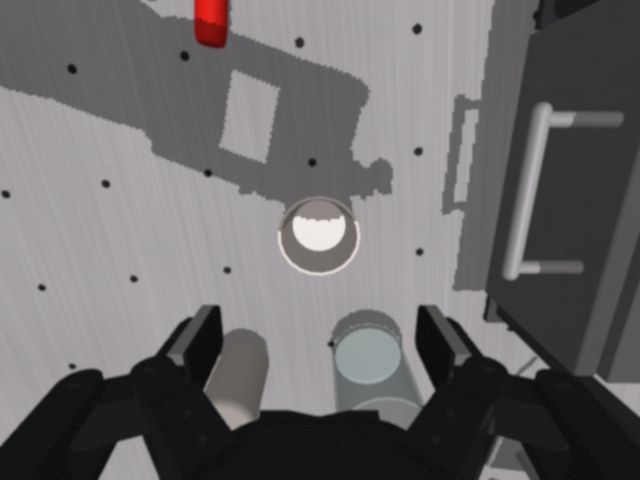

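The wrist view shows the front cup's rim at (319,237), centred at (0.4998, -0.055), which matches the earlier fixes. The bar runs from (545,108) to (512,275). Next I descend and grip.

play_rows --commands '[0.05,-0.05,0.8,0,0,0,1,0,0,0.8,0,0,0,1,0,0,0.8,0,0,0,1,0,0,0.8,0,0,0,1,0,0,0.8,0,0,0,1,0,0,0.8,0,0,0,1,0,0,0.6,0,0,0,1,0,0,0.3,0,0,0,1,0,0,0,0,0,0,1]'

```text
t: 4.35
ee_pos: [0.4999, -0.0548, 0.1106]
ee_rot: [-3.14, -0.0, 1.469]
force: [-0.4, -0.7, -1.0]
gripper_width: 0.0857
finger_force: 0.0
```

play_rows --commands '[0,0,0,0,0,0,0.7,0,0,0,0,0,0,0.5,0,0,0,0,0,0,0,0,0,0,0,0,0,0,0,0,0,0,0,0,0,0,0,0,0,0,0,0]'

```text
t: 4.95
ee_pos: [0.5007, -0.055, 0.1133]
ee_rot: [3.139, 0.0, 1.469]
force: [-0.8, 0.3, 7.2]
gripper_width: 0.0642
finger_force: 63.9
```

play_rows --commands '[0,0,-0.3,0,0,0,0,0,0,-0.6,0,0,0,0,0,0,-0.8,0,0,0,0,0,0,-0.8,0,0,0,0,0,0,-0.8,0,0,0,0,0,0,-0.5,0,0,0,0,0,0,-0.3,0,0,0,0,0,0,0,0,0,0,0]'

```text
t: 5.75
ee_pos: [0.5008, -0.055, 0.2154]
ee_rot: [3.139, 0.001, 1.47]
force: [0.8, -0.7, -1.5]
gripper_width: 0.0641
finger_force: 66.0
```

```bash
python3 - <<'E'
from h import *
go([0.5808,0.1895,.21],lean(0))
K,T=cam("wrist"); im,d=snapshot("wrist"); cv2.imwrite("pics/w2.png",im[:,:,::-1])
s=ctrl.read_state()["ee_pos"]
for z in (.150,.155,.160,.165):rim(im,d,K,T,s[:2],z-.0)
P=cloud(K,T,d)
# handle bar points
m=(abs(P[...,2]-.117)<.008)&(P[...,0]>.6)&(P[...,0]<.66)&(abs(P[...,1])<.1); p=P[m]; print(len(p),p.min(0),p.max(0),np.median(p,0)); 
if len(p)>20: c=np.polyfit(p[:,1],p[:,0],1); print("bar fit x=",c)
np.savez("w2.npz",P=P,im=im)
E
```

```text
t 5.75 at [ 0.5008 -0.055   0.2154] rpy [3.139e+00 1.000e-03 1.470e+00] F [ 0.8 -0.7 -1.5] w 0.0641 ff 66.0
 turn [ 0.029  0.007 -0.002]
 shift now [10.055  2.197  0.214]
 shift after turn [10.055  2.199  0.214]
rim 6873 c [ 0.5002 -0.0533] r 0.0305 zmax 0.1593 box [ 0.4559 -0.0868] [ 0.5455 -0.0223]
rim 9669 c [ 0.5001 -0.0533] r 0.0318 zmax 0.1643 box [ 0.4551 -0.0891] [ 0.5462 -0.0214]
rim 8869 c [ 0.5002 -0.053 ] r 0.0327 zmax 0.1668 box [ 0.4551 -0.0891] [ 0.5462 -0.0214]
rim 7827 c [ 0.5002 -0.0528] r 0.0335 zmax 0.1724 box [ 0.455  -0.0891] [ 0.5463 -0.0214]
7124 [ 0.6202893  -0.08113115  0.11148245] [0.6599512  0.02869415 0.12351355] [ 0.63157396 -0.01913493  0.11982937]
bar fit x= [0.05213448 0.63504503]
```

View pics/w2.png

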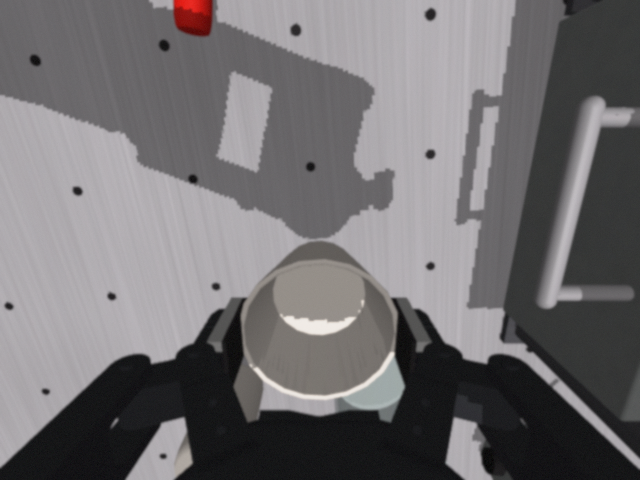

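The cup hangs level and centred in the grip, with its rim around (320,330). I'll check the fingertip height against its foot and get a better fix on the bar.

```bash
python3 - <<'E'
from h import *
Z=np.load("w2.npz"); P=Z["P"]
s=ctrl.read_state()["ee_pos"]
for u0,u1 in((205,245),(397,440)):
    p=P[295:380,u0:u1].reshape(-1,3); p=p[(p[:,2]>.12)&(p[:,2]<.21)]; print("finger z min",np.percentile(p[:,2],[1,5,20,50]).round(4),"tcp",s[2].round(4), p[:,0].min().round(3),p[:,0].max().round(3))
p=P[100:310,540:610].reshape(-1,3); p=p[(abs(p[:,2]-.117)<.008)&(abs(p[:,1]+.027)<.03)&(p[:,0]<.65)]
c=np.polyfit(p[:,1],p[:,0],1); print(len(p),"bar",c,"x at y=-.027",np.polyval(c,-.027),"ztop",np.percentile(p[:,2],95))
E
```

```text
finger z min [0.1543 0.1587 0.1655 0.1774] tcp 0.2145 0.455 0.477
finger z min [0.155  0.16   0.1696 0.1804] tcp 0.2145 0.526 0.546
3062 bar [0.10966768 0.63217695] x at y=-.027 0.6292159234522899 ztop 0.12189202008202579
```

play_rows --commands '[0.4,0.1,0,0,0,0,0,0.8,0.2,0,0,0,0,0,1,0.2,0,0,0,0,0,1,0.2,0,0,0,0,0,1,0.2,0,0,0,0,0,1,0.2,0,0,0,0,0,1,0.2,0,0,0,0,0,1,0.2,0,0,0,0,0,1,0.2,0,0,0,0,0,0.8,0.2,0,0,0,0,0]'

```text
t: 6.8
ee_pos: [0.5698, 0.1663, 0.2126]
ee_rot: [-3.139, 0.0, 1.47]
force: [0.7, 1.1, -0.6]
gripper_width: 0.0646
finger_force: 66.0
```

play_rows --commands '[0.6,0.15,0,0,0,0,0,0.45,0.1,0,0,0,0,0,0,0,0,0,0,0,0,0,0,0,0,0,0,0]'

```text
t: 7.2
ee_pos: [0.5787, 0.1893, 0.2135]
ee_rot: [-3.14, 0.001, 1.47]
force: [-0.3, 0.3, -0.5]
gripper_width: 0.064
finger_force: 66.0
```

```bash
python3 - <<'E'
from h import *
go([0.5802,0.1892,.165],lean(0))
K,T=cam("wrist"); im,d=snapshot("wrist"); cv2.imwrite("pics/w3.png",im[:,:,::-1])
rim(im,d,K,T,(.5802,.189),.062); P=cloud(K,T,d)
m=(np.hypot(P[...,0]-.58,P[...,1]-.19)<.06)&(P[...,2]>.05)&(P[...,2]<.067); p=P[m]; print(p[:,:2].min(0),p[:,:2].max(0))
E
```

```text
t 7.2 at [0.5787 0.1893 0.2135] rpy [-3.14e+00  1.00e-03  1.47e+00] F [-0.3  0.3 -0.5] w 0.064 ff 66.0
 turn [-0.011  0.006 -0.   ]
 shift now [0.002 0.061 1.941]
 shift after turn [0.    0.059 1.941]
rim 900 c [0.5802 0.1914] r 0.0313 zmax 0.0629 box [0.5467 0.1758] [0.6134 0.2238]
[0.54666288 0.1757643 ] [0.61344996 0.22383625]
```

play_rows --commands '[0.03,0.05,0.4,0,0,0,0,0,0,0.6,0,0,0,0,0,0,0.6,0,0,0,0,0,0,0.5,0,0,0,0,0,0,0.4,0,0,0,0,0,0,0.2,0,0,0,0,0,0,0.15,0,0,0,0,0,0,0.1,0,0,0,0,0,0,0,0,0,0,0]'

```text
t: 8.15
ee_pos: [0.5805, 0.1902, 0.1402]
ee_rot: [3.141, -0.0, 1.47]
force: [0.3, -0.3, -0.5]
gripper_width: 0.0642
finger_force: 66.0
```

play_rows --commands '[0,0,0.06,0,0,0,0,0,0,0.05,0,0,0,0,0,0,0,0,0,0,0]'

```text
t: 8.45
ee_pos: [0.5805, 0.1903, 0.1375]
ee_rot: [3.141, -0.0, 1.47]
force: [0.5, 0.6, -1.5]
gripper_width: 0.0645
finger_force: 66.0
```

play_rows --commands '[0,0,0.04,0,0,0,0,0,0,0.04,0,0,0,0,0,0,0,0,0,0,0]'

```text
t: 8.75
ee_pos: [0.5806, 0.1903, 0.1373]
ee_rot: [3.141, -0.0, 1.47]
force: [-3.1, -0.1, 10.4]
gripper_width: 0.0642
finger_force: 66.8
```

play_rows --commands '[0,0,0,0,0,0,0.8,0,0,0,0,0,0,0.9,0,0,0,0,0,0,1,0,0,0,0,0,0,1,0,0,-0.3,0,0,0,1,0,0,-0.6,0,0,0,1,0,0,-0.9,0,0,0,1,0,0,-0.9,0,0,0,1,0,0,-0.9,0,0,0,1,0,0,-0.4,0,0,0,1]'

```text
t: 9.75
ee_pos: [0.5816, 0.1905, 0.239]
ee_rot: [3.136, -0.001, 1.47]
force: [0.2, 0.1, -0.2]
gripper_width: 0.0851
finger_force: 0.0
```

```bash
python3 - <<'E'
from h import *
Rl=lean(np.radians(35)); H=np.array([.634,-.0275,.116]); pre=H-Rl[:,2]*(.054+.08)
go(pre,Rl); print("pre",pre)
im,d=snapshot("side"); K,T=cam("side"); rim(im,d,K,T,(.5805,.1903),.086)
im2,d2=snapshot("wrist"); K,T=cam("wrist"); rim(im2,d2,K,T,(.5805,.1903),.086)
cv2.imwrite("pics/s2.png",np.hstack([cv2.resize(im[230:370,200:360],None,fx=2.4,fy=2.4),cv2.resize(im2,(448,336))])[:,:,::-1])
E
```

```text
t 9.75 at [0.5816 0.1905 0.239 ] rpy [ 3.136e+00 -1.000e-03  1.470e+00] F [ 0.2  0.1 -0.2] w 0.0851 ff 0.0
 turn [-5.782e+00 -1.200e-02 -4.000e-03]
 shift now [-8.464 -0.113  0.516]
 shift after turn [-8.463 -0.393  0.368]
pre [ 0.55753244 -0.01975041  0.22576637]
rim 212 c [0.581 0.19 ] r 0.0317 zmax 0.0892 box [0.5473 0.1619] [0.6156 0.2231]
rim 1720 c [0.5791 0.1908] r 0.0317 zmax 0.085 box [0.5455 0.1567] [0.6124 0.2237]
```

View pics/s2.png

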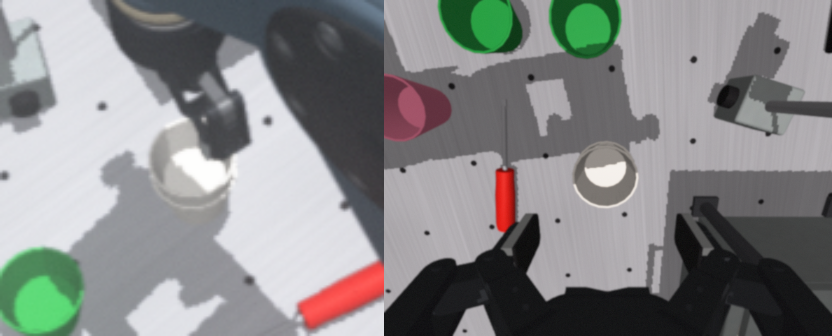

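The pair is nested: rim centre (0.580, 0.190), top at 86 mm as expected. In the right half it is at (605,175). On to the handle.

play_rows --commands '[-0.4,-0.1,0,0,0,0,1,-0.9,-0.1,0,0,0,0,0.38,-1,0,0,0,0,0,0.38,-1,0,0,0,0,0,0.38,-1,0,0,0,0,0,0.38,-1,0,0,0,0,0,0.38,-1,0,0,0,0,0,0.38,-1,0,0,0,0,0,0.38,-0.8,0,0,0,0,0,0.38,-0.36,0,0.5,0,0,0,0.38]'

```text
t: 10.85
ee_pos: [0.5539, -0.0219, 0.2226]
ee_rot: [3.141, 0.001, 1.467]
force: [0.4, -0.6, -0.2]
gripper_width: 0.0327
finger_force: 0.0
```

play_rows --commands '[0,0,0,-1,0,0,0.38,0,0,0,-1,0,0,0.38,0,0,0,-1,0,0,0.38,0,0,0,-1,0,0,0.38,0,0,0,-1,0,0,0.38,0,0,0,-0.8,0,0,0.38,0,0,0,0,0,0,0.38]'

```text
t: 11.55
ee_pos: [0.5541, -0.0143, 0.221]
ee_rot: [2.614, -0.02, 1.481]
force: [0.1, 0.6, -0.5]
gripper_width: 0.0326
finger_force: 0.0
```

```bash
python3 - <<'E'
from h import *
Rl=lean(np.radians(35)); H=np.array([.634,-.0275,.116])
go(H-Rl[:,2]*.054,Rl); print(ctrl.read_state()["q"].round(3))
K,T=cam("wrist"); im,d=snapshot("wrist"); P=cloud(K,T,d); cv2.imwrite("pics/w4.png",im[:,:,::-1])
q=(P-H)@np.c_[dx,dy,up]
m=(abs(q[...,2])<.009)&(abs(q[...,0])<.02)&(abs(q[...,1])<.07)
p=q[m]; print(len(p),p.min(0),p.max(0),np.percentile(p,[2,50,98],axis=0))
m=(abs(q[...,2]+.05)<.03)&(abs(q[...,0]-.04)<.03)&(abs(q[...,1])<.08); f=q[m]; print("panel x rel H",len(f),np.percentile(f[:,0],[5,50,95]) if len(f) else "")
E
```

```text
t 11.55 at [ 0.5541 -0.0143  0.221 ] rpy [ 2.614 -0.02   1.481] F [ 0.1  0.6 -0.5] w 0.0326 ff 0.0
 turn [-0.795 -0.222 -0.014]
 shift now [-0.276  0.498  3.097]
 shift after turn [-0.204  0.238  3.133]
[-0.272  0.488  1.99   0.646  0.182 -0.787]
3040 [-0.0087982  -0.05275285 -0.00372917] [0.0199652  0.05622549 0.00699694] [[-0.00798241 -0.04831198 -0.00172669]
 [-0.00455316  0.01329507  0.00396878]
 [ 0.016417    0.05366641  0.00589386]]
panel x rel H 4347 [0.04215998 0.04298562 0.04378281]
```

View pics/w4.png

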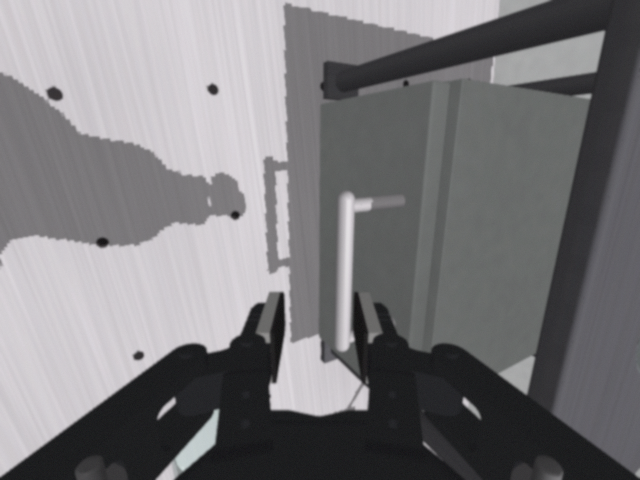

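The wrist view shows the bar at (345,195)-(345,350), between the partly open fingers and square to them. The bar centre agrees with my estimate: the panel face is 43 mm behind it. q5 is close to its lower limit, so I'll fit a quick kinematic model to choose a lean the arm can reach.

```bash
cat >> h.py <<'E'
from scipy.optimize import least_squares
DAT=[([-1.5175,.5285,1.4339,0,1.1814,-.1785],[.1436,-.6077,.3029],[-3.1395,0,.2318]),
([-.331,.367,1.73,0,1.046,1.008],[.5018,-.0549,.3036],[-3.141,.001,.232]),
([-.272,.488,1.99,.646,.182,-.787],[.5541,-.0143,.221],[2.614,-.02,1.481])]
def wr(p,q): # wrist centre radial,height
    L1,L2,b,h,Lt=p; return np.array([L1*np.sin(q[1])+L2*np.sin(q[1]+q[2]+b), h+L1*np.cos(q[1])+L2*np.cos(q[1]+q[2]+b)])
def rz(w): return np.array([np.sqrt(w[0]**2+w[1]**2-.111**2),w[2]])
def res(p):
    o=[]
    for q,x,e in DAT:
        z=R.from_euler('xyz',e).as_matrix()[:,2]; o+=list(wr(p,q)-rz(np.array(x)-p[4]*z))
    return np.array(o)
FIT=least_squares(res,[.4,.4,0,.3,.15])
E
python3 - <<'E'
from h import *
p=FIT.x; print(p.round(4),FIT.fun.round(4))
for l in (15,20,25,30):
  Rl=lean(np.radians(l)); H0=np.array([.634,-.0275,.116])
  for pull,back in((0,.08),(0,0),(.08,0),(.155,0),(.155,.06)):
    t=H0-dx*pull-Rl[:,2]*(.054+back)-p[4]*Rl[:,2]; tgt=rz(t)
    s=least_squares(lambda q:wr(p,[0,q[0],q[1]])-tgt,[.5,1.9]); q=s.x
    print(l,pull,back,"q2 %.2f q3 %.2f q5 %.2f"%(q[0],q[1],np.pi-np.radians(l)-q.sum()),"err",np.abs(s.fun).max().round(4))
E
```

```text
[0.588  0.4073 0.2814 0.2725 0.2234] [ 0.0001  0.0001 -0.0001 -0.      0.     -0.0001]
15 0 0.08 q2 0.51 q3 1.71 q5 0.67 err 0.0
15 0 0 q2 0.65 q3 1.71 q5 0.52 err 0.0
15 0.08 0 q2 0.58 q3 1.91 q5 0.39 err 0.0
15 0.155 0 q2 0.53 q3 2.09 q5 0.26 err 0.0
15 0.155 0.06 q2 0.38 q3 2.08 q5 0.42 err 0.0
20 0 0.08 q2 0.49 q3 1.79 q5 0.52 err 0.0
20 0 0 q2 0.64 q3 1.77 q5 0.38 err 0.0
20 0.08 0 q2 0.58 q3 1.97 q5 0.24 err 0.0
20 0.155 0 q2 0.54 q3 2.15 q5 0.10 err 0.0
20 0.155 0.06 q2 0.38 q3 2.16 q5 0.26 err 0.0
25 0 0.08 q2 0.48 q3 1.87 q5 0.36 err 0.0
25 0 0 q2 0.64 q3 1.83 q5 0.23 err 0.0
25 0.08 0 q2 0.59 q3 2.03 q5 0.09 err 0.0
25 0.155 0 q2 0.55 q3 2.22 q5 -0.06 err 0.0
25 0.155 0.06 q2 0.39 q3 2.23 q5 0.09 err 0.0
30 0 0.08 q2 0.48 q3 1.95 q5 0.19 err 0.0
30 0 0 q2 0.65 q3 1.89 q5 0.08 err 0.0
30 0.08 0 q2 0.60 q3 2.09 q5 -0.07 err 0.0
30 0.155 0 q2 0.58 q3 2.28 q5 -0.24 err 0.0
30 0.155 0.06 q2 0.41 q3 2.31 q5 -0.10 err 0.0
```

```bash
python3 - <<'E'
from h import *
Rl=lean(np.radians(22)); H=np.array([.632,-.0273,.116])
go(H-Rl[:,2]*(.060+.075),Rl)
print((Rl.T@(H-Rl[:,2]*.06-ctrl.read_state()["ee_pos"])/.025).round(3))
E
```

```text
t 11.6 at [ 0.555  -0.0146  0.2215] rpy [ 2.613 -0.019  1.482] F [-0.3 -0.6 -0.2] w 0.0325 ff 0.0
 turn [ 1.382 -0.217  0.021]
 shift now [-0.195  1.339 -0.132]
 shift after turn [-0.197  1.307 -0.319]
[-0.197  1.307  2.681]
```

play_rows --commands '[0,0,0,0.5,-0.07,0,0.3,0,0,0,0.5,-0.07,0,0.3,0,0,0,0.38,-0.07,0,0.3,-0.1,0.6,0,0,0,0,0.3,-0.1,0.7,0,0,0,0,0.3,0,0,0.4,0,0,0,0.3,0,0,0.4,0,0,0,0.3,0,0,0,0,0,0,0.3]'

```text
t: 12.4
ee_pos: [0.592, -0.0225, 0.2145]
ee_rot: [2.749, -0.003, 1.475]
force: [-1.4, 0.2, -1.0]
gripper_width: 0.0255
finger_force: 0.0
```

```bash
python3 - <<'E'
from h import *
Rl=lean(np.radians(22)); H=np.array([.632,-.0273,.116])
go(H-Rl[:,2]*.06,Rl); print(ctrl.read_state()["q"].round(3))
K,T=cam("wrist"); im,d=snapshot("wrist"); P=cloud(K,T,d)
q=(P-H)@np.c_[dx,dy,up]
m=(abs(q[...,2])<.009)&(abs(q[...,0])<.015)&(q[...,1]>-.02)&(q[...,1]<.035)
p=q[m]; print(len(p),np.percentile(p,[2,50,98],axis=0).round(4)); cv2.imwrite("pics/w5.png",im[:,:,::-1])
E
```

```text
t 12.4 at [ 0.592  -0.0225  0.2145] rpy [ 2.749 -0.003  1.475] F [-1.4  0.2 -1. ] w 0.0255 ff 0.0
 turn [ 0.08  -0.043  0.036]
 shift now [-0.037  0.004  1.856]
 shift after turn [-0.029  0.019  1.856]
[-0.25   0.535  1.826  0.159  0.398 -0.288]
1758 [[-0.0058 -0.0188 -0.0005]
 [-0.0022  0.0094  0.0044]
 [ 0.0042  0.034   0.0061]]
```

play_rows --commands '[0,-0.01,0.5,0,0,0,0.3,0,-0.01,0.5,0,0,0,0.3,0,0,0.5,0,0,0,0.3,0,0,0.35,0,0,0,0.3,0,0,0,0,0,0,0.3]'

```text
t: 12.95
ee_pos: [0.6109, -0.0245, 0.1728]
ee_rot: [2.745, -0.002, 1.475]
force: [0.5, -0.1, 0.2]
gripper_width: 0.0259
finger_force: 0.0
```

play_rows --commands '[0,0,0,0,0,0,0.15,0,0,0,0,0,0,0,0,0,0,0,0,0,0,0,0,0,0,0,0,0,0,0,0,0,0,0,0]'

```text
t: 13.45
ee_pos: [0.6107, -0.0244, 0.1741]
ee_rot: [2.744, -0.003, 1.475]
force: [1.3, -0.1, -7.7]
gripper_width: 0.0086
finger_force: 58.4
```

play_rows --commands '[0,-0.19,-0.08,0,0,0,0,0,-0.28,-0.12,0,0,0,0,0,-0.37,-0.15,0,0,0,0,0,-0.37,-0.15,0,0,0,0,0,-0.37,-0.15,0,0,0,0,0,-0.37,-0.15,0,0,0,0]'

```text
t: 14.05
ee_pos: [0.5572, -0.0187, 0.1741]
ee_rot: [2.744, -0.003, 1.476]
force: [2.5, 5.9, -7.9]
gripper_width: 0.0087
finger_force: 59.2
```

```bash
python3 - <<'E'
from h import *
Rl=lean(np.radians(22)); H=np.array([.632,-.0273,.116])
go(H-Rl[:,2]*.06,Rl); s=ctrl.read_state(); print(s["q"].round(3),((H-Rl[:,2]*.06-s["ee_pos"])@dx).round(4))
E
```

```text
t 14.05 at [ 0.5572 -0.0187  0.1741] rpy [ 2.744 -0.003  1.476] F [ 2.5  5.9 -7.9] w 0.0087 ff 59.2
 turn [ 0.127 -0.047  0.04 ]
 shift now [-0.053  1.91   0.907]
 shift after turn [-0.04   1.922  0.882]
[-0.261  0.581  1.94   0.287  0.238 -0.432] 0.0528
```

play_rows --commands '[0,-0.31,-0.15,0.25,0,0,0,0,-0.31,-0.14,0.25,0,0,0,0,-0.32,-0.13,0.25,0,0,0,0,-0.32,-0.12,0.25,0,0,0,0,-0.32,-0.11,0.25,0,0,0,0,-0.33,-0.1,0.25,0,0,0,0,-0.33,-0.09,0.25,0,0,0,0,-0.33,-0.08,0.25,0,0,0]'

```text
t: 14.85
ee_pos: [0.4914, -0.0116, 0.1782]
ee_rot: [2.947, -0.004, 1.474]
force: [4.2, 12.5, -1.4]
gripper_width: 0.0086
finger_force: 59.0
```

```bash
cat >> h.py <<'E'
def pulled():
    s=ctrl.read_state(); z=R.from_euler('xyz',s["ee_rot"]).as_matrix()[:,2]; g=s["ee_pos"]+.059*z
    print("bar",g.round(4),"pulled",((np.array([.632,-.0273,.116])-g)@dx).round(4),"lat",((g-np.array([.632,-.0273,.116]))@dy).round(4),"lean",np.degrees(np.arccos(-z[2])).round(1),"q",s["q"].round(3))
E
python3 -c "
from h import *
go();pulled()"
```

```text
t 14.85 at [ 0.4914 -0.0116  0.1782] rpy [ 2.947 -0.004  1.474] F [ 4.2 12.5 -1.4] w 0.0086 ff 59.0
bar [ 0.5028 -0.0125  0.1203] pulled 0.13 lat 0.0017 lean 11.2 q [-0.269  0.528  1.985  0.087  0.438 -0.247]
```

play_rows --commands '[0.04,-0.29,-0.06,0,0,0,0,0.02,-0.29,-0.06,0,0,0,0,0,-0.2,-0.04,0,0,0,0,0,-0.1,-0.02,0,0,0,0,0,0,0,0,0,0,0]'

```text
t: 15.35
ee_pos: [0.4704, -0.0091, 0.1787]
ee_rot: [2.944, -0.003, 1.473]
force: [5.2, 8.8, 1.6]
gripper_width: 0.0085
finger_force: 59.3
```

```bash
python3 -c "
from h import *
go();pulled()"
```

```text
t 15.35 at [ 0.4704 -0.0091  0.1787] rpy [ 2.944 -0.003  1.473] F [5.2 8.8 1.6] w 0.0085 ff 59.3
bar [ 0.4819 -0.0101  0.1208] pulled 0.151 lat 0.002 lean 11.3 q [-0.276  0.511  2.037  0.096  0.401 -0.263]
```

play_rows --commands '[0,-0.1,-0.02,0,0,0,0,0,-0.1,-0.02,0,0,0,0,0,0,0,0,0,0,0]'

```text
t: 15.65
ee_pos: [0.4698, -0.0091, 0.1787]
ee_rot: [2.935, -0.002, 1.472]
force: [17.2, 14.0, -13.1]
gripper_width: 0.0083
finger_force: 59.0
```

play_rows --commands '[0,-0.1,-0.02,0,0,0,0,0,-0.1,-0.02,0,0,0,0,0,0,0,0,0,0,0]'

```text
t: 15.95
ee_pos: [0.469, -0.0091, 0.1787]
ee_rot: [2.926, -0.001, 1.471]
force: [29.9, 19.3, -27.9]
gripper_width: 0.0083
finger_force: 58.6
```

```bash
python3 -c "
from h import *
go();pulled()"
```

```text
t 15.95 at [ 0.469  -0.0091  0.1787] rpy [ 2.926e+00 -1.000e-03  1.471e+00] F [ 29.9  19.3 -27.9] w 0.0083 ff 58.6
bar [ 0.4816 -0.0103  0.1211] pulled 0.1514 lat 0.0018 lean 12.3 q [-0.277  0.509  2.051  0.108  0.372 -0.274]
```

The drawer is at its stop: force rises to 30 N with no further travel. I'll ease off, release and lift clear.

play_rows --commands '[0,0.2,0.04,0,0,0,0,0,0,0,0,0,0,0.3,0,0,0,0,0,0,0.3,0,0,0,0,0,0,0.3,0,0,-0.4,0,0,0,0.3,0,0,-0.8,0,0,0,0.3,0,0,-1,0,0,0,0.3,0,0,-1,0,0,0,0.3,0,0,-1,0,0,0,0.3,0,0,-0.8,0,0,0,0.6]'

```text
t: 16.95
ee_pos: [0.4382, -0.0068, 0.3013]
ee_rot: [2.953, -0.002, 1.475]
force: [0.9, 0.2, 0.0]
gripper_width: 0.039
finger_force: 0.0
```

play_rows --commands '[0,0,0,1,0,0,1,0,0,0,0.9,0,0,1,0,0,0,0,0,0,1]'

```text
t: 17.25
ee_pos: [0.4404, -0.0074, 0.3005]
ee_rot: [-3.133, -0.001, 1.475]
force: [0.4, -0.5, 0.1]
gripper_width: 0.0816
finger_force: 0.0
```

```bash
python3 - <<'E'
from h import *
go(Rt=np.c_[-dx,dy,-up])
for n in("top","wrist"):
    K,T=cam(n); im,d=snapshot(n); np.savez(n+"1.npz",im=im,d=d,K=K,T=T); 
    if n=="top": a=im[180:360,200:440]
    else: b=im
cv2.imwrite("pics/c3.png",np.hstack([cv2.resize(a,(400,300)),cv2.resize(b,(400,300))])[:,:,::-1])
E
```

```text
t 17.25 at [ 0.4404 -0.0074  0.3005] rpy [-3.133e+00 -1.000e-03  1.475e+00] F [ 0.4 -0.5  0.1] w 0.0816 ff 0.0
 turn [ -0.054  -0.075 -14.95 ]
```

View pics/c3.png

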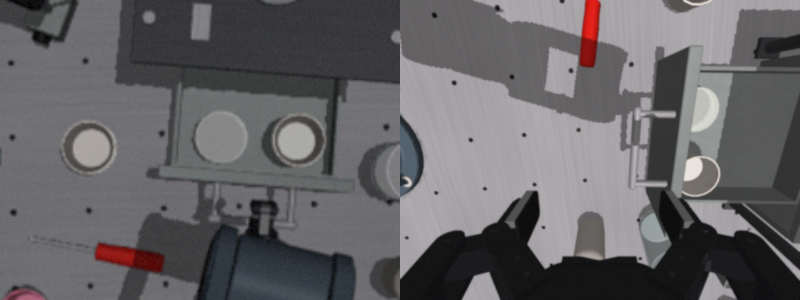

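The top crop shows the drawer open, with cup_c at (298,140) on the right, the dishes at (220,137) on the left and the nested pair at (88,147). I'll measure cup_c while turning the tool so the camera faces the robot and stays clear of the platform.

play_rows --commands '[0,0,0,0,0,-1,1,0,0,0,0,0,-1,1,0,0,0,0,0,-1,1,0,0,0,0,0,-1,1,0,0,0,0,0,-1,1,0,0,0,0,0,-1,1,0,0,0,0,0,-1,1,0,0,0,0,0,-1,1,0,0,0,0,0,-1,1,0,0,0,0,0,-1,1]'

```text
t: 18.35
ee_pos: [0.4382, -0.0065, 0.2993]
ee_rot: [-3.138, -0.011, 2.527]
force: [0.0, -1.1, -0.4]
gripper_width: 0.0854
finger_force: 0.0
```

play_rows --commands '[0,0,0,0,0,-1,1,0,0,0,0,0,-1,1,0,0,0,0,0,-1,1,0,0,0,0,0,-1,1,0,0,0,0,0,-0.95,1,0,0,0,0,0,0,1]'

```text
t: 18.95
ee_pos: [0.4384, -0.0066, 0.2994]
ee_rot: [3.139, -0.011, 3.04]
force: [-0.1, -0.3, 1.1]
gripper_width: 0.0854
finger_force: 0.0
```

```bash
python3 - <<'E'
from h import *
Z=np.load("top1.npz"); rim(Z["im"],Z["d"],Z["K"],Z["T"],ray(Z["K"],Z["T"],379,264,.076),.076)
rim(Z["im"],Z["d"],Z["K"],Z["T"],(.58,.19),.086)
Z=np.load("wrist1.npz"); rim(Z["im"],Z["d"],Z["K"],Z["T"],ray(Z["K"],Z["T"],561,280,.076),.076); rim(Z["im"],Z["d"],Z["K"],Z["T"],(.58,.19),.086)
P=cloud(Z["K"],Z["T"],Z["d"]); m=(abs(P[...,2]-.134)<.006)&(P[...,0]>.46)&(abs(P[...,1])<.13); p=P[m]; q=(p-np.array([.632,-.0273,.116]))@dx; print("panel top",len(p),np.percentile(q,[5,50,95]).round(4),p[:,2].max())
go([.58,.1903,.20],np.c_[-dx,dy,-up]); print(ctrl.read_state()["q"].round(3))
E
```

```text
rim 221 c [ 0.5778 -0.0775] r 0.0339 zmax 0.0788 box [ 0.5351 -0.1271] [ 0.6161 -0.039 ]
rim 191 c [0.5799 0.1888] r 0.0316 zmax 0.0886 box [0.5472 0.1566] [0.6122 0.2222]
rim 287 c [ 0.5956 -0.0753] r 0.0182 zmax 0.0765 box [ 0.6076 -0.0932] [ 0.6155 -0.0591]
few 0
panel top 6119 [-0.1059 -0.0996 -0.0908] 0.13992046150368492
t 18.95 at [ 0.4384 -0.0066  0.2994] rpy [ 3.139 -0.011  3.04 ] F [-0.1 -0.3  1.1] w 0.0854 ff 0.0
 turn [ 0.024 -0.105 -0.002]
 shift now [-4.885  8.397  3.941]
 shift after turn [-4.843  8.406  3.974]
[-2.710e-01  2.880e-01  1.880e+00  1.000e-03  9.850e-01 -1.741e+00]
```

play_rows --commands '[0,0.4,0,0,-0.1,0,1,-0.5,0.9,0,0,0,0,1,-0.6,1,0,0,0,0,1,-0.6,1,0,0,0,0,1,-0.6,1,0,0,0,0,1,-0.6,1,0,0,0,0,1,-0.6,1,0,0,0,0,1,-0.6,1,0,0,0,0,1,-0.5,0.8,0.5,0,0,0,1,-0.24,0.3,0.7,0,0,0,1]'

```text
t: 19.95
ee_pos: [0.5825, 0.1927, 0.2707]
ee_rot: [3.137, 0.004, 3.041]
force: [0.7, -0.1, 0.0]
gripper_width: 0.0853
finger_force: 0.0
```

play_rows --commands '[0,0,0.7,0,0,0,1,0,0,0.7,0,0,0,1,0,0,0.4,0,0,0,1,0,0,0,0,0,0,1]'

```text
t: 20.35
ee_pos: [0.5799, 0.1904, 0.2235]
ee_rot: [3.14, -0.003, 3.04]
force: [-0.2, 0.5, -0.1]
gripper_width: 0.0857
finger_force: 0.0
```

```bash
python3 - <<'E'
from h import *
K,T=cam("wrist"); im,d=snapshot("wrist"); rim(im,d,K,T,(.58,.19),.086)
Rd=np.c_[-dx,dy,-up]; go([.58,.1903,.111],Rd)
E
```

```text
rim 2191 c [0.5789 0.1901] r 0.0315 zmax 0.0865 box [0.546  0.1561] [0.6134 0.2235]
t 20.4 at [0.5808 0.1903 0.2247] rpy [ 3.14e+00 -1.00e-03  3.04e+00] F [-0.1  0.1 -0.6] w 0.0853 ff 0.0
 turn [ 0.02  -0.01  -0.004]
 shift now [ 0.025 -0.014  4.546]
 shift after turn [ 0.03  -0.005  4.546]
```

play_rows --commands '[0.04,-0.02,0.5,0,0,0,1,0,0,0.8,0,0,0,1,0,0,0.8,0,0,0,1,0,0,0.8,0,0,0,1,0,0,0.8,0,0,0,1,0,0,0.55,0,0,0,1,0,0,0.3,0,0,0,1,0,0,0,0,0,0,1]'

```text
t: 21.2
ee_pos: [0.58, 0.1898, 0.1106]
ee_rot: [3.14, -0.001, 3.04]
force: [0.5, 0.1, -0.4]
gripper_width: 0.0852
finger_force: 0.0
```

play_rows --commands '[0,0,0,0,0,0,0.8,0,0,0,0,0,0,0.6,0,0,0,0,0,0,0,0,0,0,0,0,0,0,0,0,0,0,0,0,0,0,0,0,0,0,0,0]'

```text
t: 21.8
ee_pos: [0.5811, 0.1899, 0.1132]
ee_rot: [3.139, 0.003, 3.041]
force: [0.1, -2.1, 6.0]
gripper_width: 0.065
finger_force: 65.2
```

play_rows --commands '[0,0,-0.2,0,0,0,0,0,0,-0.4,0,0,0,0,0,0,-0.7,0,0,0,0,0,0,-0.8,0,0,0,0,0,0,-0.8,0,0,0,0,0,0,-0.7,0,0,0,0,0,0,-0.4,0,0,0,0,0,0,0,0,0,0,0]'

```text
t: 22.6
ee_pos: [0.5811, 0.1899, 0.2133]
ee_rot: [3.138, 0.004, 3.041]
force: [0.6, -1.1, -1.1]
gripper_width: 0.0646
finger_force: 66.2
```

```bash
python3 - <<'E'
from h import *
go([.5785,-.0765,.21],np.c_[-dx,dy,-up])
im,d=snapshot("side"); im2,d2=snapshot("wrist")
cv2.imwrite("pics/c4.png",np.hstack([cv2.resize(im[200:340,190:390],(400,280)),cv2.resize(im2,(373,280))])[:,:,::-1])
E
```

```text
t 22.6 at [0.5811 0.1899 0.2133] rpy [3.138 0.004 3.041] F [ 0.6 -1.1 -1.1] w 0.0646 ff 66.2
 turn [0.03  0.039 0.002]
 shift now [ -0.968 -10.614   0.102]
 shift after turn [ -0.97  -10.613   0.132]
```

View pics/c4.png

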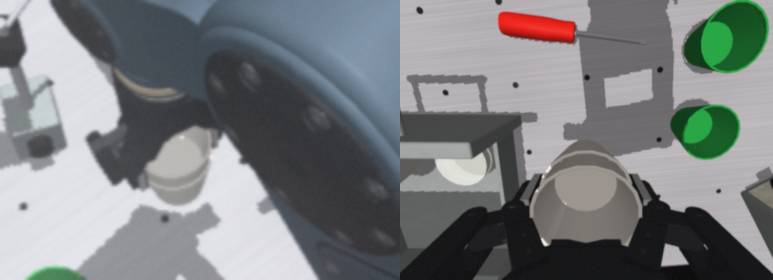

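Both cups were lifted together, still nested and upright. In the right half the two rims are visible at (585,205). I'll move partway and measure cup_c from close by.

play_rows --commands '[0,-0.3,0,0,0,0,0,0,-0.7,0,0,0,0,0,-0.1,-1,0,0,0,0,0,-0.2,-1,0,0,0,0,0,-0.2,-1,0,0,0,0,0,-0.2,-0.7,0,0,0,0,0,-0.1,-0.3,0,0,0,0,0,0,0,0,0,0,0,0]'

```text
t: 23.5
ee_pos: [0.5875, 0.0615, 0.2106]
ee_rot: [3.14, -0.001, 3.038]
force: [1.4, -0.3, -1.5]
gripper_width: 0.0649
finger_force: 69.9
```

```bash
python3 - <<'E'
from h import *
K,T=cam("wrist"); im,d=snapshot("wrist"); P=cloud(K,T,d)
m=(np.hypot(P[...,0]-.578,P[...,1]+.077)<.05)&(abs(P[...,2]-.076)<.004); p=P[m]
# drop wall/panel: keep rim ring by iterated circle
def fit(p):
    A=np.c_[2*p[:,:2],np.ones(len(p))]; s=np.linalg.lstsq(A,(p[:,:2]**2).sum(1),rcond=None)[0]; return s[:2],np.sqrt(s[2]+s[:2]@s[:2])
c=np.array([.578,-.077])
for i in range(8):
    D=np.hypot(*(p[:,:2]-c).T); k=p[(D>.026)&(D<.038)]; c,r=fit(k)
print(len(p),len(k),c.round(4),r.round(4),k[:,:2].min(0).round(4),k[:,:2].max(0).round(4))
cv2.imwrite("pics/w6.png",im[:,:,::-1])
go([c[0],c[1],.21],np.c_[-dx,dy,-up])
Z=np.load("top1.npz"); P=cloud(Z["K"],Z["T"],Z["d"]); h=ray(Z["K"],Z["T"],379,264,.076); hsv=cv2.cvtColor(Z["im"],cv2.COLOR_RGB2HSV)
m=(np.hypot(P[...,0]-.578,P[...,1]+.077)<.045)&(hsv[...,2]>165)&(hsv[...,1]<40); v,u=np.nonzero(m); print("white px",len(u),u.min(),u.max(),v.min(),v.max(),"rimctr",ray(Z["K"],Z["T"],(u.min()+u.max())/2,(v.min()+v.max())/2,.076).round(4))
E
```

```text
1542 1542 [ 0.5816 -0.0744] 0.0321 [ 0.5512 -0.1089] [ 0.6156 -0.0406]
t 23.55 at [0.5873 0.0625 0.2107] rpy [ 3.139e+00 -1.000e-03  3.039e+00] F [-0.6  1.3 -1.4] w 0.0645 ff 69.9
 turn [ 0.023 -0.009 -0.016]
 shift now [-0.337 -5.469  0.013]
 shift after turn [-0.328 -5.47   0.027]
white px 332 367 387 254 274 rimctr [ 0.5821 -0.0712  0.076 ]
```

View pics/w6.png

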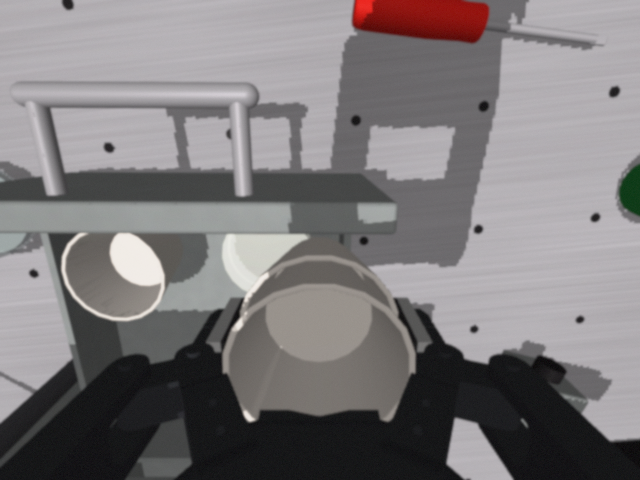

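The view shows cup_c's rim at (113,275) behind the drawer front, centred at (0.5817, -0.0747), r about 34 mm, with rim height 76 mm as expected. The held stack is upright.

play_rows --commands '[0,-0.3,0,0,0,0,0,0,-0.7,0,0,0,0,0,-0.1,-0.9,0,0,0,0,0,-0.1,-0.9,0,0,0,0,0,-0.1,-0.9,0,0,0,0,0,0,-0.9,0,0,0,0,0,0,-0.6,0,0,0,0,0,0,-0.27,0,0,0,0,0,0,0,0,0,0,0]'

```text
schema error: expected a multiple of 7 numbers
```

```bash
python3 - <<'E'
from h import *
go([.5817,-.0747,.151],np.c_[-dx,dy,-up]); print(ctrl.read_state()["q"].round(3))
E
```

```text
t 23.55 at [0.5873 0.0625 0.2107] rpy [ 3.139e+00 -1.000e-03  3.039e+00] F [-0.6  1.3 -1.4] w 0.0645 ff 69.9
 turn [ 0.023 -0.009 -0.016]
 shift now [-0.344 -5.489  2.373]
 shift after turn [-0.332 -5.483  2.387]
[-0.084  0.601  1.605  0.003  0.936 -1.554]
```

play_rows --commands '[0,-0.3,0,0,0,0,0,0,-0.7,0,0,0,0,0,-0.1,-0.9,0,0,0,0,0,-0.1,-0.9,0,0,0,0,0,-0.1,-0.9,0,0,0,0,0,-0.03,-0.9,0,0,0,0,0,0,-0.6,0,0,0,0,0,0,-0.28,0,0,0,0,0,0,0,0,0,0,0,0]'

```text
t: 24.45
ee_pos: [0.5819, -0.0742, 0.2108]
ee_rot: [3.139, 0.0, 3.04]
force: [-0.8, 0.5, -1.9]
gripper_width: 0.0647
finger_force: 69.9
```

```bash
python3 - <<'E'
from h import *
go([.5817,-.0747,.151],np.c_[-dx,dy,-up]); print(ctrl.read_state()["q"].round(3))
E
```

```text
t 24.45 at [ 0.5819 -0.0742  0.2108] rpy [3.139 0.    3.04 ] F [-0.8  0.5 -1.9] w 0.0647 ff 69.9
 turn [ 0.023  0.002 -0.007]
 shift now [ 0.005 -0.028  2.392]
 shift after turn [ 0.005 -0.023  2.392]
[-0.318  0.597  1.616  0.003  0.93  -1.789]
```

play_rows --commands '[0,-0.02,0.3,0,0,0,0,0,0,0.5,0,0,0,0,0,0,0.5,0,0,0,0,0,0,0.4,0,0,0,0,0,0,0.25,0,0,0,0,0,0,0.15,0,0,0,0,0,0,0.1,0,0,0,0,0,0,0,0,0,0,0]'

```text
t: 25.25
ee_pos: [0.582, -0.0742, 0.1556]
ee_rot: [3.139, 0.0, 3.041]
force: [0.5, 0.6, -0.9]
gripper_width: 0.0648
finger_force: 69.9
```

play_rows --commands '[0,0,0.06,0,0,0,0,0,0,0.06,0,0,0,0,0,0,0,0,0,0,0]'

```text
t: 25.55
ee_pos: [0.5821, -0.0742, 0.153]
ee_rot: [3.139, 0.001, 3.041]
force: [-0.2, -1.1, -0.7]
gripper_width: 0.0646
finger_force: 69.9
```

play_rows --commands '[0,0,0.05,0,0,0,0,0,0,0.05,0,0,0,0,0,0,0,0,0,0,0]'

```text
t: 25.85
ee_pos: [0.5834, -0.0747, 0.1519]
ee_rot: [3.14, 0.005, 3.041]
force: [0.1, -0.7, 6.5]
gripper_width: 0.0647
finger_force: 70.3
```

play_rows --commands '[0,0,0.04,0,0,0,0,0,0,0,0,0,0,0]'

```text
t: 26.05
ee_pos: [0.5836, -0.0748, 0.1518]
ee_rot: [3.141, 0.005, 3.041]
force: [-1.1, -0.2, 11.6]
gripper_width: 0.0646
finger_force: 70.6
```

play_rows --commands '[0,0,0,0,0,0,0.8,0,0,0,0,0,0,0.9,0,0,0,0,0,0,1,0,0,0,0,0,0,1,0,0,-0.3,0,0,0,1,0,0,-0.6,0,0,0,1,0,0,-0.9,0,0,0,1,0,0,-0.9,0,0,0,1,0,0,-0.9,0,0,0,1,0,0,-0.9,0,0,0,1]'

```text
t: 27.05
ee_pos: [0.5817, -0.0742, 0.263]
ee_rot: [3.139, 0.0, 3.041]
force: [0.8, 0.6, -0.7]
gripper_width: 0.0858
finger_force: 0.0
```

play_rows --commands '[0.6,0,-0.6,0,0,0,1,1,0,-0.3,0,0,0,1,1,0,0,0,0,0,1,1,0,0,0,0,0,1,1,0,0,0,0,0,1,0.6,0,0,0,0,0,1,0,0,0,0,0,0,1]'

```text
t: 27.75
ee_pos: [0.4503, -0.0606, 0.2845]
ee_rot: [3.139, -0.002, 3.04]
force: [0.9, -0.0, -0.3]
gripper_width: 0.0855
finger_force: 0.0
```

```bash
python3 - <<'E'
from h import *
go()
out=[]
for n in("top","side"):
    K,T=cam(n); im,d=snapshot(n); rim(im,d,K,T,(.5817,-.0747),.124); out.append(im)
    P=cloud(K,T,d); m=(abs(P[...,2]-.137)<.006)&(P[...,0]>.47)&(P[...,0]<.57)&(abs(P[...,1])<.1); p=P[m]; print("panel top",np.percentile((p-np.array([.632,-.0273,.116]))@dx,[5,50,95]).round(4))
cv2.imwrite("pics/f.png",np.hstack([cv2.resize(out[0][180:360,200:440],(400,300)),cv2.resize(out[1][120:360,180:500],(400,300))])[:,:,::-1])
E
```

```text
t 27.75 at [ 0.4503 -0.0606  0.2845] rpy [ 3.139e+00 -2.000e-03  3.040e+00] F [ 0.9 -0.  -0.3] w 0.0855 ff 0.0
rim 243 c [ 0.5752 -0.0737] r 0.035 zmax 0.1335 box [ 0.5273 -0.1081] [ 0.615  -0.0423]
panel top [-0.1043 -0.0976 -0.0909]
rim 323 c [ 0.5836 -0.074 ] r 0.0317 zmax 0.1273 box [ 0.5296 -0.1087] [ 0.6181 -0.0409]
panel top [-0.1035 -0.097  -0.0897]
```

View pics/f.png

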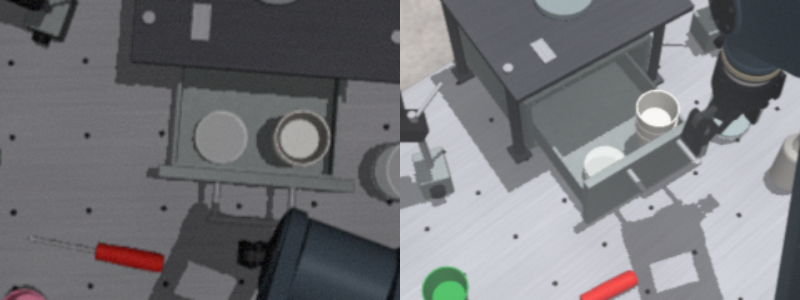

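The final view shows the three-cup stack upright at (300,138) top and (657,110) side, rim at about 124 mm, with the dishes undisturbed. I'll check the drawer travel by comparing the bar in the same top camera before and after.

```bash
python3 - <<'E'
from h import *
K,T=cam("top"); im,d=snapshot("top")
H=np.array([.632,-.0273,.116]); M=np.c_[dx,dy,up]
def bar(d,off):
    q=(cloud(K,T,d)-H)@M; q[...,0]+=off
    m=(abs(q[...,2])<.014)&(abs(q[...,0])<.016)&(q[...,1]>-.03)&(q[...,1]<.03); p=q[m]; print(len(p),np.percentile(p,[5,50,95],axis=0).round(4)[:,[0,2]].tolist(),p[:,0].mean().round(4),"slope",np.polyfit(p[:,1],p[:,0],1)[0].round(4))
bar(np.load("top.npz")["d"],0); bar(np.load("top1.npz")["d"],.155); bar(d,.155)
E
```

```text
160 [[-0.0048, -0.0004], [-0.0002, 0.0037], [0.0048, 0.0083]] -0.0001 slope 0.0062
80 [[-0.0001, -0.0007], [0.005, 0.0036], [0.0096, 0.009]] 0.0048 slope 0.0029
159 [[0.0001, -0.0007], [0.0051, 0.0039], [0.0097, 0.0078]] 0.0049 slope 0.0045
```

The bar moved 150 mm and now sits 171 mm in front of the platform edge. At full stop it should be 155 + 15 = 170 mm, so the drawer started about 5 mm ajar, and the hard 30 N block was the stop. Handing in.

```bash
python3 -c "
from h import *
print(ctrl.job_done())"
```

```text
the job is handed in; nothing more can be done
None
```

The drawer is open at its stop and both loose cups are nested upright in cup_c as one stack of three; the job was handed in after about 28 s of robot time, and no result came back.

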